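Sort the groceries and the teaspoon into their kitchen trays

ROBOT

A 7-joint arm with a two-finger parallel gripper is mounted at the origin on a cart in front of the work surface, level with it; the furniture and walls round the work are solid. World frame = base frame: x ahead of the robot, y to its left, z up, the work surface at z = 0. Lengths are in m, angles in rad, forces in N, time in s.
With the tool pointing down it reaches from about 0.425 to 0.875 m from the base axis. Payload 4.7 kg.
Tool frame: the origin (TCP) lies midway between the tips of the shut fingers; the grasp point (between the pads) lies 19 mm behind it (ctrl.grip_point_offset is the distance from the TCP to the grasp point, in m); z points along the fingers, y is the line along which they close (so a half turn about z gives the same grasp; the last joint's range is limited). The gripper opens to 87 mm and grips with 3 to 60 N. Pads are 19 mm wide; open, the fingers measure 117 mm over their backs; the gripper's body (75 mm by 190 mm) begins 51 mm behind the grasp point.
Start: joints at [0.014, 0.321, -0.07, 1.45, 0.023, 1.371, -0.057], TCP at [0.65, -0, 0.223] pointing down, gripper open.
Joint ranges: [-2.86, 2.86], [-0.3, 2.09], [-1.38, 1.24], [0.06, 2.45], [-1.56, 4.7], [0.09, 2.05], [-2.69, 2.69]. Speed limits (rad/s): [2.57, 2.57, 3.14, 3.14, 3.14, 3.14, 3.14].

INTERFACE

Orientations are given as a rotation vector (axis times angle).
In Python, from bench import ctrl gives the robot as it stands.
- The arm moves only by the tool move_arm, never from a script. Its argument "increments" is text: rows parted by semicolons, each of 7 numbers parted by spaces: the shift along the world's x, y, z in mm, then the turn, a rotation vector about the world's x, y, z in degrees, then the closure in counts, from 0 (fully open) to 255 (shut). A call has exactly 8 rows; each row shifts and turns the commanded pose from where the row before left it; what a row does not reach is not made up. A row lasts 1/12 s, in which the tool goes at most 41.7 mm and 7.16 degrees, less where a joint would pass 70% of its speed; a pose out of reach is approached as far as the arm can. A call with a gripper value outside its range is refused whole. The fingers move at their own pace and stop on an object; "grip_force" is the grip in N (left out, the last holds). Time passes only in rows, so rows that do not move let the fingers close, or fill a call up. It gives the time, the measured TCP pose, the force, the opening and the grip force at its end, in the units of the state.
- ctrl.get_state(): the state, without advancing time (a new reading comes with each control period).
- ctrl.get_image(name): name is "scene" or "side" or "wrist"; returns a dict with "frame" (384x512x3 uint8, red, green, blue), "depth" (384x512 float32, m along the optical axis (not along the pixel's ray), 0 where there is no reading), "fx", "fy", "cx", "cy" (pixels), "k1" (the pictures are not rectified: a ray, as slopes to the right and down, at radius r is drawn at 1 + k1 r^2 times it, then the intrinsics apply), "position" and "orientation" of the camera in the world. Camera axes: x right, y down, z forward; pixel columns grow to the right and rows downward; lengths in m; the calibration is good to about 2 mm. A picture is of the moment at which its call begins.
- ctrl.close_job(): hands the job in; it is judged then, once.
Trained networks look in a picture, given as the dict that the camera call returned (one of the last four; its "shot" number tells which), for a name from the list of things; names that differ only in an ending like _2 or _b are one class to them, and where a whole thing is asked for, a point or a joint stands for the part that bears it (a point fixed in the world has none). Each returns a list of dicts, best first, with "score" (0 to 1); they miss things now and then, are a little off and sometimes report something else, mostly with a low value. They report only what shows in the picture. A call takes as long as a camera call.
- ctrl.find_in(target, picture): "centre" ([x, y, z] in m, in world coordinates, good to about 4 mm: the middle of the surface that is visible of it).
- ctrl.silhouettes(target, picture): "region" (384x512 bool, what is visible of it).
The state is a dict: "time": time; "joint_positions": joint angles; "qd": joint speeds; "joint_torque": joint torques, N m; "position": TCP position; "tool_rot": TCP orientation; "ft_force": force on the tool from outside, world axes, zero at the start; "torque": the same for the moment, N m; "grip_width": opening from 0.0 (shut) to 1.0 (fully open); "grip_force": force on a finger pad.
Only numpy, scipy, OpenCV 4.12 (cv2) and the standard library are available. Lean on these libraries where they do the work, as an engineer would, in place of code of your own. Each camera call takes 0.05 s, during which the arm holds its last target. There are 200 camera calls.

TASK

Tidy the worktop: stand the two seasonings (salt shaker and spice jar) in the light-wood tray and the two preserves (jam jar and small tin) in the blue tray, one to a compartment, and lay the teaspoon flat inside the grey cutlery tray. Set the standing things down gently and upright without dropping them, and leave the tumbler and the drinks can where they are.

Things in the scene. Friction and masses are not known exactly. Their poses are not given: they have to be found in the camera images.
- seasoning_caddy: Light-wood tray for seasonings, outside 110 (its x) x 180 (its y) x 26 mm high, fixed to the worktop. A wall across the middle divides it along y into two equal compartments, each 100 x 82 mm inside, with centres at y = +44 and -44 mm. Walls 5 mm thick (rim bead up to 28.5 mm high), inner floor 5 mm above the origin. Origin: centre of the underside; z up.
- preserves_tray: Blue plastic tray for preserves, of the same shape and size as the light-wood one: 110 (x) x 180 (y) x 26 mm, fixed, two compartments 100 x 82 mm inside with centres at y = +44 and -44 mm, walls 5 mm (rim bead to 28.5 mm), inner floor 5 mm above the origin. Origin: centre of the underside; z up.
- cutlery_tray: Grey plastic cutlery tray, undivided: outside 110 (x) x 180 (y) x 26 mm, inside 100 x 170 mm, fixed, walls 5 mm (rim bead to 28.5 mm), inner floor 5 mm above the origin. Its long side is y. Origin: centre of the underside; z up.
- salt_shaker_mid (a point): Salt shaker (a seasoning): clear round body with white salt, grey domed perforated top; 44 mm across up to 66 mm high, the top 34 mm across, 90 mm high in all, about 0.1 kg. Point: on its axis, 45 mm above its foot; z along the axis.
- spice_jar_mid (a point): Spice jar (a seasoning): slim glass jar with dark screw cap and green and black label, 41 mm across, 105 mm high, about 0.11 kg; best taken in its upper half, as it is taller than many fingers are long. Point: on its axis, 52.5 mm above its foot; z along the axis.
- jam_jar_mid (a point): Jar of strawberry jam (a preserve): glass with white lid, red contents, 65 mm across, 94 mm high, about 0.33 kg. Point: on its axis, 47 mm above its foot; z along the axis.
- tin_mid (a point): Small food tin (a preserve): cream and red label, metal top, 57 mm across, 72 mm high, about 0.18 kg. Point: on its axis, 36 mm above its foot; z along the axis.
- teaspoon_mid (a point): Metal teaspoon lying flat, 130 mm long (along its x), at most 26 mm wide (y), 11 mm high, about 20 g; take it across its width at mid-length. Point: its centre, 5.5 mm above its underside; z up.
- tumbler_mid (a point): Bystander: small clear drinking tumbler standing upright behind the trays, 48 mm across, 61 mm high. Point: its centre, 30.5 mm up. To be left alone.
- soda_can_mid (a point): Bystander: closed drinks can, orange and cream, standing upright to the left of the work, 66 mm across, 115 mm high. Point: its centre, 57.5 mm up. To be left alone.

How it is judged:
At the end, for the whole second after the job is handed in: Each jar, shaker and tin stands upright (0.1 rad) on the floor of its tray (height within 10 mm), one to a compartment; the teaspoon lies flat (0.15 rad) on the grey tray's floor (centre below 18 mm); all five at rest; tumbler and can upright, within 30 mm of their start (x of salt_shaker_mid in the frame of seasoning_caddy between -0.045 and 0.045 m and y of salt_shaker_mid in the frame of seasoning_caddy between -0.085 and 0.085 m and z of salt_shaker_mid in the frame of seasoning_caddy between 0.045 and 0.055 m and angle between each of salt_shaker_mid, spice_jar_mid, jam_jar_mid, tin_mid's own z axis and vertical below 0.1 rad and x of spice_jar_mid in the frame of seasoning_caddy between -0.045 and 0.045 m and y of spice_jar_mid in the frame of seasoning_caddy between -0.085 and 0.085 m and z of spice_jar_mid in the frame of seasoning_caddy between 0.0525 and 0.0625 m and ((y of salt_shaker_mid in the frame of seasoning_caddy above 0.015 m and y of spice_jar_mid in the frame of seasoning_caddy below -0.015 m) or (y of salt_shaker_mid in the frame of seasoning_caddy below -0.015 m and y of spice_jar_mid in the frame of seasoning_caddy above 0.015 m)) and x of jam_jar_mid in the frame of preserves_tray between -0.045 and 0.045 m and y of jam_jar_mid in the frame of preserves_tray between -0.085 and 0.085 m and z of jam_jar_mid in the frame of preserves_tray between 0.047 and 0.057 m and x of tin_mid in the frame of preserves_tray between -0.045 and 0.045 m and y of tin_mid in the frame of preserves_tray between -0.085 and 0.085 m and z of tin_mid in the frame of preserves_tray between 0.036 and 0.046 m and ((y of jam_jar_mid in the frame of preserves_tray above 0.015 m and y of tin_mid in the frame of preserves_tray below -0.015 m) or (y of jam_jar_mid in the frame of preserves_tray below -0.015 m and y of tin_mid in the frame of preserves_tray above 0.015 m)) and x of teaspoon_mid in the frame of cutlery_tray between -0.05 and 0.05 m and y of teaspoon_mid in the frame of cutlery_tray between -0.04 and 0.04 m and z of teaspoon_mid in the frame of cutlery_tray below 0.018 m and angle between each of teaspoon_mid, tumbler_mid, soda_can_mid's own z axis and vertical below 0.15 rad and linear speed of each of salt_shaker, spice_jar, jam_jar, tin, teaspoon below 0.02 m/s and distance of each of tumbler_mid, soda_can_mid from where it was at the start of the episode below 0.03 m); the robot touches nothing.
It fails at once if the tumbler or the drinks can is pushed more than 30 mm or knocked over (distance of any of tumbler_mid, soda_can_mid from where it was at the start of the episode above 0.03 m or angle between any of tumbler_mid, soda_can_mid's own z axis and vertical above 0.35 rad).
It fails at once if a jar, the shaker or the tin is dropped (falls about 35 mm or more: faster than 0.8 m/s with its centre below 0.09 m) ((linear speed of salt_shaker above 0.8 m/s and height (world z) of salt_shaker_mid below 0.09 m) or (linear speed of spice_jar above 0.8 m/s and height (world z) of spice_jar_mid below 0.09 m) or (linear speed of jam_jar above 0.8 m/s and height (world z) of jam_jar_mid below 0.09 m) or (linear speed of tin above 0.8 m/s and height (world z) of tin_mid below 0.09 m)).
It also fails if it takes over 122 s, if anything falls off the work surface, if the arm or the gripper's body presses on something with over 40 N, if the wrist force passes 120 N, or if a joint passes its speed limit or range.

## Working session

There is one attempt and no reset: what is moved stays moved. The work goes in short steps, Python scripts to look and compute and a tool call to move; the robot and the scene stay as the last step left them, time stands still between calls to the robot, and variables do not carry over. Pictures are saved under pics/ and viewed, at most 14 in all, crops included, and the job is handed in when it is done.

Besides the shell and the picture viewer there is one more tool, called after "Emit:" by a JSON object that holds its "fn" and its "kwargs", one argument or row to a line. move_arm: Moves the arm, as the interface text tells. Its arguments: {"type":"object","properties":{"increments":{"type":"string"},"grip_force":{"type":"number"}},"required":["increments"]}

```bash
mkdir -p pics; ls; cat > h.py <<'E'
import numpy as np, cv2
from scipy.spatial.transform import Rotation as R
from bench import ctrl
def rot(o):
    o=np.array(o,float)
    return o if o.shape==(3,3) else (R.from_rotvec(o) if o.size==3 else R.from_quat(o)).as_matrix()
def cloud(p):
    h,w=p["depth"].shape
    v,u=np.mgrid[:h,:w]
    xd=(u-p["cx"])/p["fx"]; yd=(v-p["cy"])/p["fy"]
    x,y=xd.copy(),yd.copy()
    for _ in range(8):
        s=1+p["k1"]*(x*x+y*y); x=xd/s; y=yd/s
    d=p["depth"]
    P=np.stack([x*d,y*d,d],-1)@rot(p["orientation"]).T+np.array(p["position"])
    P[d==0]=np.nan
    return P
def save(p,n): cv2.imwrite(f"pics/{n}.png",p["frame"][:,:,::-1])
E
python3 - <<'E'
from h import *
names="seasoning_caddy preserves_tray cutlery_tray salt_shaker_mid spice_jar_mid jam_jar_mid tin_mid teaspoon_mid tumbler_mid soda_can_mid".split()
for c in ("scene","side"):
    p=ctrl.get_image(c); save(p,c+"0"); P=cloud(p)
    print(c,p["position"],p["orientation"])
    for n in names:
        f=ctrl.find_in(n,p)[:2]; s=ctrl.silhouettes(n,p)[:1]
        print(n,[(np.round(a["centre"],3).tolist(),round(a["score"],2)) for a in f])
        if s:
            m=s[0]["region"]; q=P[m]; q=q[~np.isnan(q[:,0])]
            v,u=np.nonzero(m)
            if len(q): print("   ",round(s[0]["score"],2),"px",int(u.mean()),int(v.mean()),len(u),"lo",np.round(np.percentile(q,2,0),3),"hi",np.round(np.percentile(q,98,0),3))
print(ctrl.get_state())
E
```

```text
pics
scene [-0.32823136 -0.58426694  1.01604333] [-2.06917717  1.02097349 -0.45507457]
seasoning_caddy []
    0.93 px 273 204 1769 lo [ 0.532 -0.016 -0.003] hi [0.642 0.162 0.027]
preserves_tray [([0.603, 0.279, 0.009], 0.82)]
    0.6 px 225 178 1500 lo [ 0.535  0.188 -0.003] hi [0.654 0.369 0.027]
cutlery_tray [([0.61, -0.14, 0.003], 0.75)]
    0.77 px 336 230 2028 lo [ 0.543 -0.229 -0.001] hi [ 0.66  -0.052  0.027]
salt_shaker_mid [([0.422, 0.045, 0.048], 0.75)]
    0.93 px 245 229 358 lo [ 0.406  0.036 -0.   ] hi [0.458 0.076 0.087]
spice_jar_mid [([0.422, 0.295, 0.039], 0.36)]
    0.59 px 281 243 465 lo [ 0.414 -0.086  0.003] hi [ 0.445 -0.052  0.106]
jam_jar_mid [([0.407, 0.184, 0.069], 0.57)]
    0.78 px 207 209 670 lo [0.388 0.162 0.005] hi [0.443 0.214 0.094]
tin_mid [([0.421, 0.295, 0.043], 0.74)]
    0.72 px 180 198 251 lo [ 0.394  0.292 -0.002] hi [0.444 0.329 0.068]
teaspoon_mid [([0.431, -0.186, 0.006], 0.55)]
    0.63 px 316 280 148 lo [ 0.361 -0.226 -0.002] hi [ 0.464 -0.155  0.009]
tumbler_mid [([0.703, -0.016, 0.042], 0.52)]
    0.8 px 317 188 240 lo [ 0.683 -0.03   
[... 1302 characters left out ...]
, 'joint_positions': array([ 0.01409379,  0.3210019 , -0.07004556,  1.45048439,  0.02257686,
        1.37080158, -0.05691391]), 'qd': array([ 0.00223591,  0.00133594, -0.00110797,  0.00058077,  0.00058056,
       -0.00017168,  0.00346582]), 'joint_torque': array([-1.72943573e-04, -4.91091406e+01, -4.03476711e-01, -3.12764096e+01,
       -6.38600229e-02,  3.37589637e-02,  2.43501074e-05]), 'position': array([ 6.50026776e-01, -4.65288663e-05,  2.22592712e-01]), 'tool_rot': array([2.22142747e+00, 2.22132686e+00, 5.90023323e-05]), 'ft_force': array([-1.03890156, -0.24708258,  0.28813712]), 'torque': array([0.04571025, 0.00122914, 0.01018577]), 'grip_force': 0.0, 'grip_width': 0.9988609887912221}
```

```bash
cat > m.py <<'E'
from h import *
from scipy.optimize import least_squares
def fitcyl(q,r,c0):
    f=lambda c:np.hypot(q[:,0]-c[0],q[:,1]-c[1])-r
    s=least_squares(f,c0,loss="soft_l1",f_scale=.003); return s.x,np.median(np.abs(f(s.x)))
if __name__=="__main__":
    A=[]
    for c in ("scene","side"):
        p=ctrl.get_image(c);P=cloud(p).reshape(-1,3);A.append(P[~np.isnan(P[:,0])])
    for n,c,r,h,z0,z1 in [("salt",(.43,.055),.022,.09,.01,.062),("spice",(.435,-.065),.0205,.105,.01,.098),("jam",(.42,.195),.0325,.094,.01,.075),("tin",(.42,.322),.0285,.072,.01,.065),("tumbler",(.707,-.006),.024,.061,.01,.055),("can",(.478,.438),.033,.115,.01,.1)]:
        for Q in A+[np.vstack(A)]:
            q=Q[(np.hypot(Q[:,0]-c[0],Q[:,1]-c[1])<r+.02)]
            s=q[(q[:,2]>z0)&(q[:,2]<z1)]; t=q[q[:,2]>h-.004]
            if len(s)>10: print(n,len(s),np.round(fitcyl(s,r,c)[0],4),round(fitcyl(s,r,c)[1],4),"top",len(t),np.round(np.median(t,0),4) if len(t) else "", "topmid",np.round((np.percentile(t,3,0)+np.percentile(t,97,0))/2,4) if len(t) else "")
    for n,c in [("season",(.587,.075)),("pres",(.598,.282)),("cutl",(.605,-.14))]:
        for Q in A+[np.vstack(A)]:
            q=Q[(abs(Q[:,0]-c[0])<.075)&(abs(Q[:,1]-c[1])<.103)&(Q[:,2]>.018)&(Q[:,2]<.033)]
            if len(q)>20: print(n,len(q),cv2.minAreaRect((q[:,:2]*1000).astype(np.float32)))
    Q=np.vstack(A);q=Q[(abs(Q[:,0]-.42)<.08)&(abs(Q[:,1]+.19)<.07)&(Q[:,2]>.004)&(Q[:,2]<.02)]
    print("spoon",len(q),cv2.minAreaRect((q[:,:2]*1000).astype(np.float32)))
E
python3 m.py; python3 -c "
import cv2,numpy as np
a=[cv2.imread(f'pics/{c}0.png') for c in('scene','side')]
cv2.imwrite('pics/both.png',np.hstack([cv2.resize(a[0][120:340,120:400],(400,314)),cv2.resize(a[1][120:340,150:430],(400,314))]))"
```

```text
salt 195 [0.4296 0.0581] 0.0018 top 15 [0.4255 0.0543 0.0874] topmid [0.4239 0.0528 0.0886]
salt 145 [0.4299 0.0525] 0.0016 top 31 [0.43   0.06   0.0876] topmid [0.4296 0.0587 0.0879]
salt 340 [0.4306 0.0549] 0.0023 top 46 [0.4278 0.0573 0.0876] topmid [0.4286 0.0569 0.0882]
spice 336 [ 0.4363 -0.0647] 0.0009 top 836 [ 0.4328 -0.0499  0.6395] topmid [ 0.433  -0.0533  0.3874]
spice 301 [ 0.4386 -0.0658] 0.0012 top 88 [ 0.4375 -0.0586  0.1066] topmid [ 0.4375 -0.0617  0.1053]
spice 637 [ 0.4373 -0.0654] 0.0013 top 924 [ 0.4336 -0.0503  0.6348] topmid [ 0.433  -0.0538  0.3871]
jam 368 [0.4217 0.1964] 0.0014 top 166 [0.42   0.1938 0.0921] topmid [0.419  0.1932 0.0931]
jam 562 [0.4229 0.1946] 0.0009 top 316 [0.4218 0.2001 0.0934] topmid [0.4223 0.1982 0.0931]
jam 930 [0.4226 0.195 ] 0.0011 top 482 [0.4213 0.1974 0.093 ] topmid [0.4211 0.1969 0.0929]
tin 185 [0.4217 0.3233] 0.0014 top 18 [0.4343 0.3144 0.0692] topmid [0.4282 0.3177 0.0698]
tin 493 [0.4247 0.3226] 0.0006 top 304 [0.4239 0.3241 0.0696] topmid [0.4254 0.3238 0.0705]
tin 678 [0.4242 0.3226] 0.0008 top 322 [0.4247 0.3238 0.0695
[... 934 characters left out ...]
08447265625), 6.313632965087891)
pres 760 ((597.8674926757812, 282.3019714355469), (111.09661102294922, 185.6065673828125), 5.214503765106201)
pres 1118 ((594.9653930664062, 280.94866943359375), (117.46949768066406, 187.70889282226562), 5.921795845031738)
cutl 472 ((603.7337646484375, -138.3209228515625), (182.196044921875, 117.6913070678711), 84.35331726074219)
cutl 377 ((605.298583984375, -137.56283569335938), (188.63345336914062, 110.74751281738281), 84.97032165527344)
cutl 849 ((603.7916259765625, -137.73593139648438), (188.31570434570312, 117.6913070678711), 84.35331726074219)
spoon 172 ((420.6441955566406, -191.68896484375), (154.42764282226562, 134.91598510742188), 1.5821125507354736)
```

View pics/both.png

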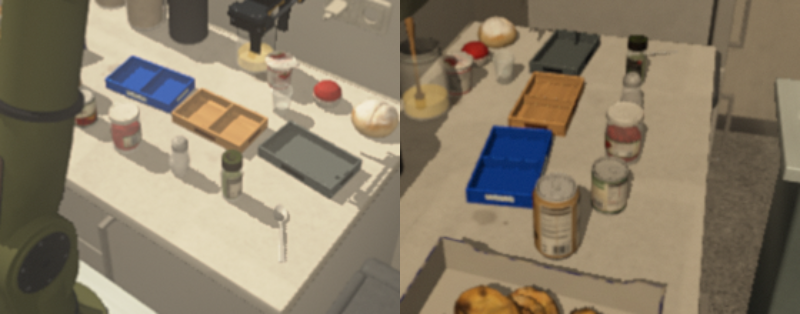

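The scene view shows blue, wood and grey trays in the middle row. In front of them, left to right, are the tin, jam, salt, spice and spoon. The tumbler is behind the trays, with the can at far left. I'll take the salt first.

Emit:
{"fn": "move_arm", "kwargs": {
  "increments": "-27.5 7 -9 0 0 0 0;-27.5 7 -9 0 0 0 0;-27.5 7 -9 0 0 0 0;-27.5 7 -9 0 0 0 0;-27.5 7 -9 0 0 0 0;-27.5 7 -9 0 0 0 0;-27.5 7 -9 0 0 0 0;-27.5 7 -9 0 0 0 0",
  "grip_force": 15
}}

```text
time: 2.87
position: [0.4287, 0.0562, 0.1503]
tool_rot: [2.221, 2.221, 0.001]
ft_force: [0.1, -0.5, 0.4]
grip_width: 1.004
grip_force: 0.0
```

```bash
python3 - <<'E'
from h import *
p=ctrl.get_image("wrist"); save(p,"w0"); print(p["position"],ctrl.get_state()["position"],ctrl.get_state()["tool_rot"])
print([ (f["centre"],f["score"]) for f in ctrl.find_in("salt_shaker_mid",p)])
E
```

```text
[0.42908803 0.12580215 0.31255402] [0.42183106 0.05736292 0.14743056] [-2.21471315 -2.22028068  0.01057883]
[([0.428, 0.0593, 0.0786], 0.78)]
```

View pics/w0.png

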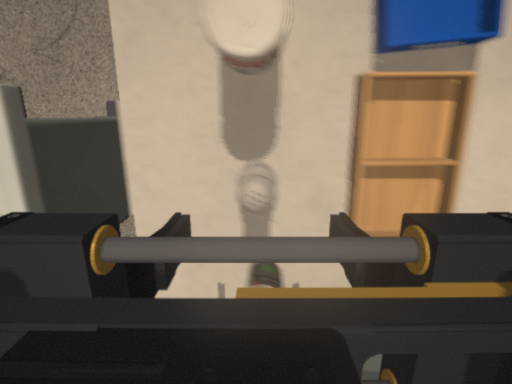

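The wrist view shows the shaker at about (256,188), centred between the fingers along x. Going down.

Emit:
{"fn": "move_arm", "kwargs": {
  "increments": "0 0 0 0 0 0 0;0 0 -20 0 0 0 0;0 0 -25 0 0 0 0;0 0 -25 0 0 0 0;0 0 -20 0 0 0 0;0 0 -15 0 0 0 0;0 0 -12 0 0 0 0;0 0 0 0 0 0 0"
}}

```text
time: 3.63
position: [0.4297, 0.0555, 0.0318]
tool_rot: [-2.221, -2.219, 0.004]
ft_force: [-0.3, -0.6, 0.5]
grip_width: 1.0
grip_force: 0.0
```

Emit:
{"fn": "move_arm", "kwargs": {
  "increments": "0 0 0 0 0 0 60;0 0 0 0 0 0 120;0 0 0 0 0 0 180;0 0 0 0 0 0 220;0 0 0 0 0 0 255;0 0 0 0 0 0 255;0 0 0 0 0 0 255;0 0 0 0 0 0 255"
}}

```text
time: 4.3
position: [0.43, 0.056, 0.0337]
tool_rot: [2.221, 2.221, 0.0]
ft_force: [-1.2, 0.8, 0.6]
grip_width: 0.473
grip_force: 0.4
```

Emit:
{"fn": "move_arm", "kwargs": {
  "increments": "0 0 0 0 0 0 255;0 0 0 0 0 0 255;0 0 0 0 0 0 255;0 0 5 0 0 0 255;0 0 10 0 0 0 255;0 0 15 0 0 0 255;0 0 15 0 0 0 255;0 0 5 0 0 0 255"
}}

```text
time: 4.97
position: [0.4317, 0.0562, 0.0862]
tool_rot: [2.22, 2.22, 0.005]
ft_force: [1.8, 0.1, -0.6]
grip_width: 0.454
grip_force: 14.8
```

```bash
python3 - <<'E'
from h import *
p=ctrl.get_image("scene"); save(p,"s1")
cv2.imwrite("pics/s1c.png",cv2.resize(p["frame"][130:330,150:400,::-1],(750,600)))
E
```

```text
(no output)
```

View pics/s1c.png

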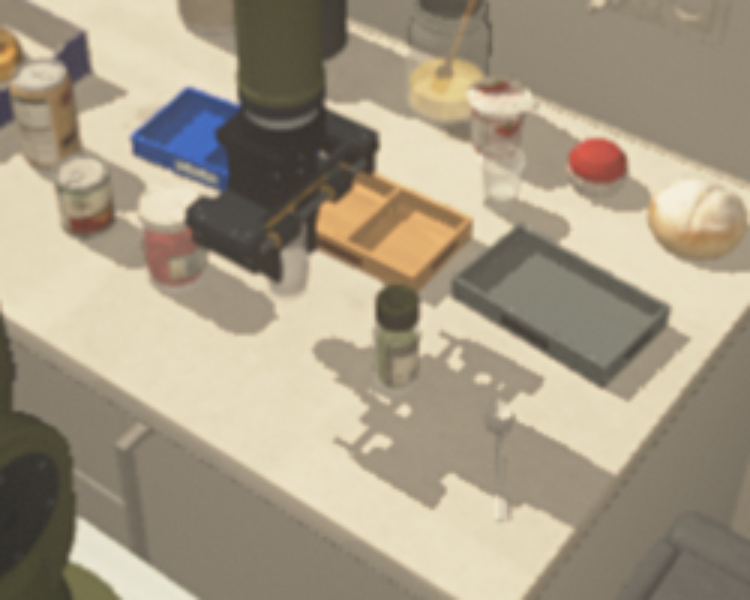

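The shaker is held clear at (290,260). Next I carry it to the far caddy compartment.

Emit:
{"fn": "move_arm", "kwargs": {
  "increments": "10 4 3 0 0 0 255;20 8 3 0 0 0 255;27 11 1 0 0 0 255;32 13 0 0 0 0 255;30 12 0 0 0 0 255;22 9 0 0 0 0 255;12 5 0 0 0 0 255;4 2 0 0 0 0 255"
}}

```text
time: 5.68
position: [0.5884, 0.121, 0.0897]
tool_rot: [-2.22, -2.222, -0.001]
ft_force: [-0.7, 1.0, -1.4]
grip_width: 0.454
grip_force: 14.8
```

Emit:
{"fn": "move_arm", "kwargs": {
  "increments": "0 0 0 0 0 0 255;0 0 0 0 0 0 255;0 0 -15 0 0 0 255;0 0 -15 0 0 0 255;0 0 -10 0 0 0 255;0 0 -6 0 0 0 255;0 0 -3 0 0 0 255;0 0 -1 0 0 0 255"
}}

```text
time: 6.35
position: [0.5865, 0.1197, 0.0403]
tool_rot: [-2.221, -2.221, 0.001]
ft_force: [0.3, -0.8, -1.1]
grip_width: 0.461
grip_force: 14.8
```

Emit:
{"fn": "move_arm", "kwargs": {
  "increments": "0 0 0 0 0 0 255;0 0 0 0 0 0 255;0 0 0 0 0 0 255;0 0 0 0 0 0 255;0 0 0 0 0 0 255;0 0 0 0 0 0 255;0 0 0 0 0 0 255;0 0 0 0 0 0 255"
}}

```text
time: 7.02
position: [0.587, 0.12, 0.0406]
tool_rot: [2.221, 2.221, 0.0]
ft_force: [-0.6, -0.7, -0.5]
grip_width: 0.453
grip_force: 14.8
```

```bash
python3 - <<'E'
from h import *
p=ctrl.get_image("side"); save(p,"s2")
cv2.imwrite("pics/s2c.png",cv2.resize(p["frame"][120:270,170:370,::-1],(800,600)))
E
```

```text
(no output)
```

View pics/s2c.png

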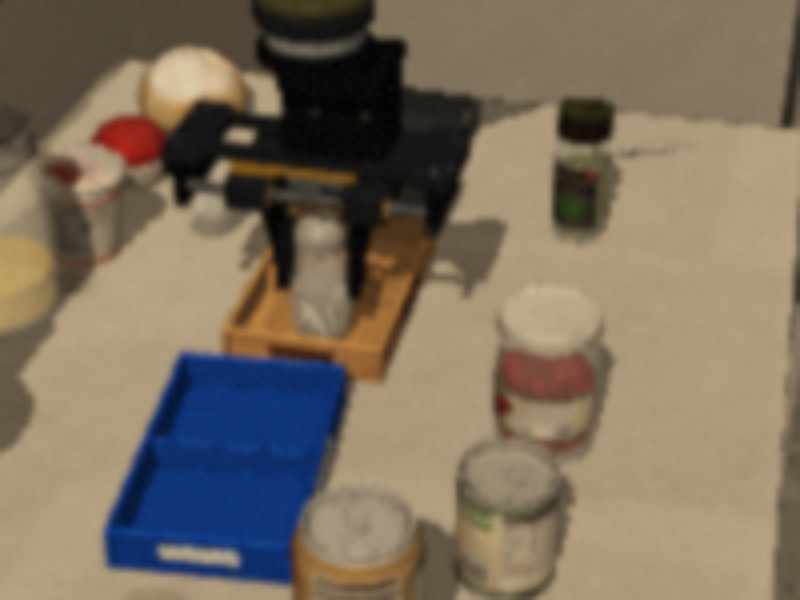

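The shaker is in the far wood compartment, with its foot at about (322,325). I'll lower it a touch, release it and go up.

Emit:
{"fn": "move_arm", "kwargs": {
  "increments": "0 0 -1 0 0 0 255;0 0 -1 0 0 0 255;0 0 0 0 0 0 255;0 0 0 0 0 0 120;0 0 0 0 0 0 60;0 0 0 0 0 0 0;0 0 0 0 0 0 0;0 0 0 0 0 0 0"
}}

```text
time: 7.73
position: [0.5871, 0.1199, 0.0386]
tool_rot: [2.221, 2.221, 0.0]
ft_force: [0.0, 0.1, 0.3]
grip_width: 0.746
grip_force: 0.0
```

Emit:
{"fn": "move_arm", "kwargs": {
  "increments": "0 0 0 0 0 0 0;0 0 10 0 0 0 0;0 0 20 0 0 0 0;0 0 30 0 0 0 0;0 0 30 0 0 0 0;0 0 30 0 0 0 0;0 0 10 0 0 0 0;0 0 0 0 0 0 0"
}}

```text
time: 8.4
position: [0.5893, 0.1206, 0.173]
tool_rot: [2.218, 2.218, 0.01]
ft_force: [0.7, 0.0, -0.3]
grip_width: 1.002
grip_force: 0.0
```

```bash
cat > chk.py <<'E'
from m import *
import sys
D={"salt":(.022,.062,.05),"spice":(.0205,.098,.105),"jam":(.0325,.075,.09),"tin":(.0285,.065,.07)}
A=[]
for c in ("scene","side"):
    P=cloud(ctrl.get_image(c)).reshape(-1,3);A.append(P[~np.isnan(P[:,0])])
Q=np.vstack(A)
for a in sys.argv[1:]:
    n,x,y=a.split(","); c=(float(x),float(y)); r,z1,_=D[n]
    q=Q[np.hypot(Q[:,0]-c[0],Q[:,1]-c[1])<r+.015]; q=q[q[:,2]<.12]
    for lo,hi in ((.03,z1/2+.02),(z1/2+.02,z1)):
        s=q[(q[:,2]>lo)&(q[:,2]<=hi)]
        if len(s)>10:print(n,lo,np.round(fitcyl(s,r,c)[0],4),fitcyl(s,r,c)[1])
    print("  top z",np.percentile(q[:,2],99))
E
python3 chk.py salt,.587,.12 spice,.437,-.065
```

```text
salt 0.03 [0.5879 0.1197] 0.0014976264583187043
salt 0.051000000000000004 [0.5903 0.1177] 0.0020360314685664484
  top z 0.09333213761189482
spice 0.03 [ 0.4375 -0.065 ] 0.0014185558254455142
spice 0.069 [ 0.4379 -0.0661] 0.00134537882433039
  top z 0.10811335218880627
```

Emit:
{"fn": "move_arm", "kwargs": {
  "increments": "-12 -15 0 0 0 0 0;-22 -27 0 0 0 0 0;-26 -32 0 0 0 0 0;-26 -32 0 0 0 0 0;-25 -31 0 0 0 0 0;-21 -27 0 0 0 0 0;-12 -15 0 0 0 0 0;-5.5 -6.5 0 0 0 0 0"
}}

```text
time: 9.17
position: [0.4342, -0.0682, 0.1665]
tool_rot: [-2.224, -2.214, 0.005]
ft_force: [-0.2, -0.8, 0.1]
grip_width: 1.0
grip_force: 0.0
```

Emit:
{"fn": "move_arm", "kwargs": {
  "increments": "0 0 0 0 0 0 0;0 0 0 0 0 0 0;0 0 -20 0 0 0 0;0 0 -25 0 0 0 0;0 0 -25 0 0 0 0;0 0 -20 0 0 0 0;0 0 -15 0 0 0 0;0 0 -7 0 0 0 0"
}}

```text
time: 9.83
position: [0.4367, -0.0634, 0.0539]
tool_rot: [-2.215, -2.222, 0.003]
ft_force: [-0.4, 0.3, 0.6]
grip_width: 1.0
grip_force: 0.0
```

Emit:
{"fn": "move_arm", "kwargs": {
  "increments": "0 0 0 0 0 0 0;0 0 0 0 0 0 60;0 0 0 0 0 0 120;0 0 0 0 0 0 180;0 0 0 0 0 0 220;0 0 0 0 0 0 255;0 0 0 0 0 0 255;0 0 0 0 0 0 255"
}}

```text
time: 10.5
position: [0.4377, -0.0656, 0.0569]
tool_rot: [2.221, 2.221, 0.001]
ft_force: [-0.5, 0.4, 0.7]
grip_width: 0.556
grip_force: 0.0
```

Emit:
{"fn": "move_arm", "kwargs": {
  "increments": "0 0 0 0 0 0 255;0 0 0 0 0 0 255;0 0 0 0 0 0 255;0 0 0 0 0 0 255;0 0 5 0 0 0 255;0 0 10 0 0 0 255;0 0 15 0 0 0 255;0 0 15 0 0 0 255"
}}

```text
time: 11.17
position: [0.4372, -0.0654, 0.1024]
tool_rot: [-2.221, -2.221, 0.001]
ft_force: [1.4, 0.2, -0.3]
grip_width: 0.465
grip_force: 15.0
```

Emit:
{"fn": "move_arm", "kwargs": {
  "increments": "6 4 5 0 0 0 255;16 10 4 0 0 0 255;25 16 1 0 0 0 255;32 21 0 0 0 0 255;32 21 0 0 0 0 255;24 15 0 0 0 0 255;12 8 0 0 0 0 255;4.5 2.5 0 0 0 0 255"
}}

```text
time: 11.83
position: [0.591, 0.0352, 0.1112]
tool_rot: [-2.217, -2.225, -0.003]
ft_force: [-0.2, -0.9, -0.8]
grip_width: 0.469
grip_force: 15.0
```

Emit:
{"fn": "move_arm", "kwargs": {
  "increments": "0 0 0 0 0 0 255;0 0 0 0 0 0 255;0 0 -15 0 0 0 255;0 0 -15 0 0 0 255;0 0 -10 0 0 0 255;0 0 -6 0 0 0 255;0 0 -2 0 0 0 255;0 0 -1 0 0 0 255"
}}

```text
time: 12.5
position: [0.5887, 0.0315, 0.0625]
tool_rot: [-2.222, -2.221, 0.001]
ft_force: [-0.4, 0.1, -0.0]
grip_width: 0.464
grip_force: 15.0
```

Emit:
{"fn": "move_arm", "kwargs": {
  "increments": "0 0 0 0 0 0 255;0 0 0 0 0 0 255;0 0 -1 0 0 0 255;0 0 0 0 0 0 255;0 0 0 0 0 0 255;0 0 0 0 0 0 255;0 0 0 0 0 0 255;0 0 0 0 0 0 255"
}}

```text
time: 13.17
position: [0.5891, 0.032, 0.0618]
tool_rot: [2.221, 2.221, 0.0]
ft_force: [-0.2, -0.0, -0.2]
grip_width: 0.467
grip_force: 15.0
```

```bash
python3 - <<'E'
from h import *
p=ctrl.get_image("side"); q=ctrl.get_image("scene")
cv2.imwrite("pics/s3c.png",np.hstack([cv2.resize(p["frame"][120:270,190:340,::-1],(400,400)),cv2.resize(q["frame"][150:300,200:350,::-1],(400,400))]))
E
```

```text
(no output)
```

View pics/s3c.png

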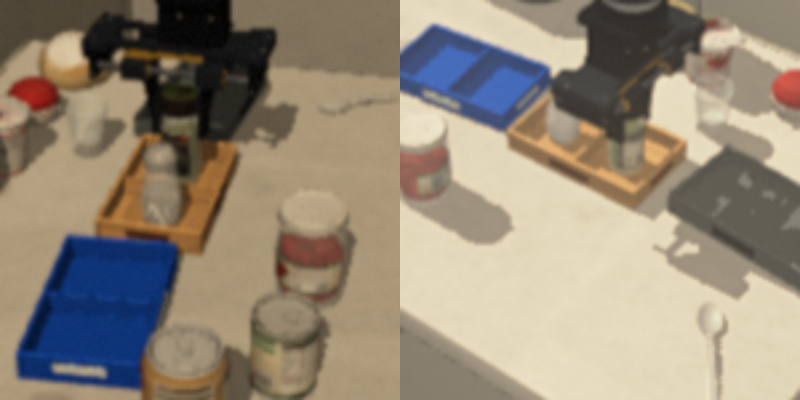

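Side view: the salt stands at (162,180) and the spice is held over the near compartment at (185,140). I'll release it, go up and move to the jam.

Emit:
{"fn": "move_arm", "kwargs": {
  "increments": "0 0 0 0 0 0 200;0 0 0 0 0 0 120;0 0 0 0 0 0 60;0 0 0 0 0 0 0;0 0 0 0 0 0 0;0 0 0 0 0 0 0;0 0 0 0 0 0 0;0 0 0 0 0 0 0"
}}

```text
time: 13.93
position: [0.589, 0.032, 0.0616]
tool_rot: [2.221, 2.221, 0.0]
ft_force: [0.8, 0.2, 0.6]
grip_width: 0.903
grip_force: 0.0
```

Emit:
{"fn": "move_arm", "kwargs": {
  "increments": "0 0 0 0 0 0 0;0 0 10 0 0 0 0;0 0 20 0 0 0 0;0 0 30 0 0 0 0;0 0 30 0 0 0 0;0 0 20 0 0 0 0;0 0 0 0 0 0 0;0 0 0 0 0 0 0"
}}

```text
time: 14.6
position: [0.5901, 0.0321, 0.1739]
tool_rot: [2.22, 2.22, 0.005]
ft_force: [0.6, 0.7, -0.4]
grip_width: 1.003
grip_force: 0.0
```

```bash
python3 chk.py salt,.587,.12 spice,.589,.032 jam,.4226,.1955 tin,.4235,.323
```

```text
salt 0.03 [0.588  0.1194] 0.0014907888011760871
salt 0.051000000000000004 [0.5907 0.1176] 0.0028265544318621834
  top z 0.09354649364603318
spice 0.03 [0.5886 0.0324] 0.0012038017558721331
spice 0.069 [0.5892 0.0324] 0.001274394865305499
  top z 0.11126658092843658
jam 0.03 [0.4223 0.1952] 0.0010205203498541843
jam 0.057499999999999996 [0.4236 0.1943] 0.0015968801001757897
  top z 0.09532999990888506
tin 0.03 [0.4241 0.3226] 0.000943972174306279
tin 0.052500000000000005 [0.4237 0.3226] 0.0011665319820406
  top z 0.07223746492370375
```

Emit:
{"fn": "move_arm", "kwargs": {
  "increments": "-14 13 0 0 0 0 0;-24 23 0 0 0 0 0;-28 28 0 0 0 0 0;-28 28 0 0 0 0 0;-28 28 0 0 0 0 0;-24 23 0 0 0 0 0;-14 13 0 0 0 0 0;-6 6.5 0 0 0 0 0"
}}

```text
time: 15.37
position: [0.4197, 0.1965, 0.1703]
tool_rot: [-2.215, -2.226, 0.004]
ft_force: [0.5, -0.1, 0.2]
grip_width: 1.004
grip_force: 0.0
```

Emit:
{"fn": "move_arm", "kwargs": {
  "increments": "0 0 0 0 0 0 0;0 0 0 0 0 0 0;0 0 0 0 0 0 0;0 0 -20 0 0 0 0;0 0 -24 0 0 0 0;0 0 -16 0 0 0 0;0 0 -8 0 0 0 0;0 0 0 0 0 0 0"
}}

```text
time: 16.03
position: [0.4225, 0.1927, 0.1015]
tool_rot: [-2.223, -2.218, 0.006]
ft_force: [0.5, -0.5, 0.2]
grip_width: 0.999
grip_force: 0.0
```

```bash
python3 - <<'E'
from h import *
p=ctrl.get_image("wrist"); save(p,"w4"); s=ctrl.get_state(); print(s["position"],s["ft_force"])
E
```

```text
[0.42323843 0.19341323 0.10294749] [0.57081975 0.67920863 0.61175881]
```

View pics/w4.png

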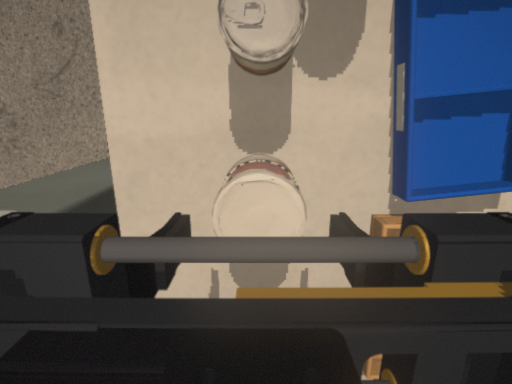

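The jam lid is at about (260,215), centred between the fingers. Descend and grip at 25 N.

Emit:
{"fn": "move_arm", "kwargs": {
  "increments": "0 0 -10 0 0 0 0;0 0 -18 0 0 0 0;0 0 -15 0 0 0 0;0 0 -8 0 0 0 0;0 0 -3 0 0 0 0;0 0 0 0 0 0 0;0 0 0 0 0 0 0;0 0 0 0 0 0 0",
  "grip_force": 25
}}

```text
time: 16.75
position: [0.4239, 0.1948, 0.0505]
tool_rot: [2.221, 2.221, 0.003]
ft_force: [0.0, 0.3, -0.0]
grip_width: 1.0
grip_force: 0.0
```

Emit:
{"fn": "move_arm", "kwargs": {
  "increments": "0 0 0 0 0 0 60;0 0 0 0 0 0 120;0 0 0 0 0 0 180;0 0 0 0 0 0 255;0 0 0 0 0 0 255;0 0 0 0 0 0 255;0 0 0 0 0 0 255;0 0 0 0 0 0 255"
}}

```text
time: 17.42
position: [0.4228, 0.1945, 0.0497]
tool_rot: [-2.221, -2.221, 0.001]
ft_force: [-2.5, 0.1, 3.5]
grip_width: 0.721
grip_force: 25.0
```

Emit:
{"fn": "move_arm", "kwargs": {
  "increments": "0 0 0 0 0 0 255;0 0 0 0 0 0 255;0 0 5 0 0 0 255;0 0 10 0 0 0 255;0 0 15 0 0 0 255;0 0 15 0 0 0 255;0 0 5 0 0 0 255;0 0 0 0 0 0 255"
}}

```text
time: 18.08
position: [0.4244, 0.1949, 0.1012]
tool_rot: [2.221, 2.22, 0.005]
ft_force: [-0.5, 0.4, -2.5]
grip_width: 0.72
grip_force: 25.0
```

Emit:
{"fn": "move_arm", "kwargs": {
  "increments": "8 2 4 0 0 0 255;18 4 4 0 0 0 255;28 7 2 0 0 0 255;36 9 0 0 0 0 255;36 9 0 0 0 0 255;28 6.5 0 0 0 0 255;16 4 0 0 0 0 255;7 1 0 0 0 0 255"
}}

```text
time: 18.75
position: [0.6024, 0.2369, 0.1076]
tool_rot: [-2.222, -2.22, 0.001]
ft_force: [-0.7, -0.6, -2.9]
grip_width: 0.723
grip_force: 25.0
```

Emit:
{"fn": "move_arm", "kwargs": {
  "increments": "0 0 0 0 0 0 255;0 0 0 0 0 0 255;0 0 0 0 0 0 255;0 0 -8 0 0 0 255;0 0 -8 0 0 0 255;0 0 -4 0 0 0 255;0 0 0 0 0 0 255;0 0 0 0 0 0 255"
}}

```text
time: 19.42
position: [0.5994, 0.2367, 0.089]
tool_rot: [-2.221, -2.221, 0.002]
ft_force: [0.2, -0.7, -3.5]
grip_width: 0.719
grip_force: 25.0
```

```bash
python3 - <<'E'
from h import *
p=ctrl.get_image("side"); q=ctrl.get_image("scene")
cv2.imwrite("pics/s5c.png",np.hstack([cv2.resize(p["frame"][150:300,170:320,::-1],(400,400)),cv2.resize(q["frame"][120:270,150:300,::-1],(400,400))]))
A=[]
for z in (p,q):
    P=cloud(z).reshape(-1,3);A.append(P[~np.isnan(P[:,0])])
for Q in A:
    q=Q[(abs(Q[:,0]-.597)<.075)&(abs(Q[:,1]-.282)<.103)&(Q[:,2]>.018)&(Q[:,2]<.031)]
    print(cv2.minAreaRect((q[:,:2]*1000).astype(np.float32)))
E
```

```text
((597.7044677734375, 282.22509765625), (110.31414794921875, 182.6639862060547), 6.0171051025390625)
((593.0909423828125, 278.27880859375), (116.03985595703125, 184.49557495117188), 6.400116920471191)
```

View pics/s5c.png

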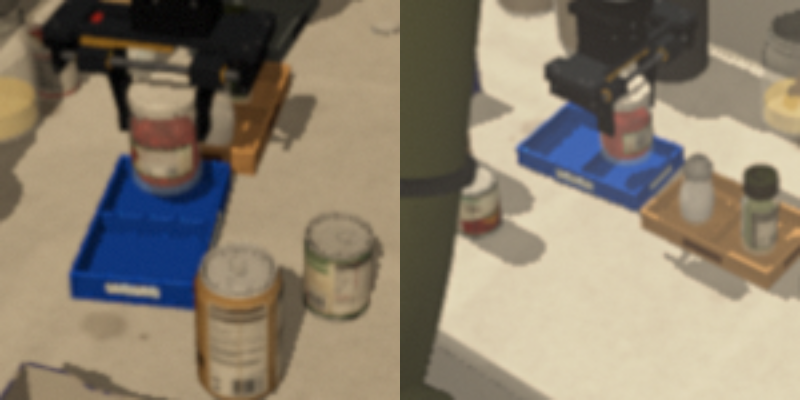

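The jam is over the near blue compartment in both views. Lowering.

Emit:
{"fn": "move_arm", "kwargs": {
  "increments": "0 0 -8 0 0 0 255;0 0 -10 0 0 0 255;0 0 -8 0 0 0 255;0 0 -4 0 0 0 255;0 0 -2 0 0 0 255;0 0 -2 0 0 0 255;0 0 0 0 0 0 255;0 0 0 0 0 0 255"
}}

```text
time: 20.18
position: [0.6003, 0.2371, 0.0558]
tool_rot: [2.221, 2.221, 0.001]
ft_force: [0.5, -0.5, -2.2]
grip_width: 0.721
grip_force: 25.0
```

Emit:
{"fn": "move_arm", "kwargs": {
  "increments": "0 0 0 0 0 0 255;0 0 -1 0 0 0 255;0 0 0 0 0 0 255;0 0 0 0 0 0 255;0 0 0 0 0 0 200;0 0 0 0 0 0 60;0 0 0 0 0 0 0;0 0 0 0 0 0 0"
}}

```text
time: 20.85
position: [0.6005, 0.2372, 0.0552]
tool_rot: [2.221, 2.221, 0.002]
ft_force: [-0.2, -0.6, 0.7]
grip_width: 0.839
grip_force: 0.0
```

Emit:
{"fn": "move_arm", "kwargs": {
  "increments": "0 0 0 0 0 0 0;0 0 0 0 0 0 0;0 0 0 0 0 0 0;0 0 10 0 0 0 0;0 0 20 0 0 0 0;0 0 30 0 0 0 0;0 0 30 0 0 0 0;0 0 20 0 0 0 0"
}}

```text
time: 21.52
position: [0.6011, 0.2375, 0.1687]
tool_rot: [2.22, 2.22, 0.006]
ft_force: [0.6, 0.0, 0.1]
grip_width: 1.001
grip_force: 0.0
```

```bash
python3 chk.py jam,.60,.237 tin,.4235,.323
```

```text
jam 0.03 [0.6008 0.2377] 0.0010689881673825903
jam 0.057499999999999996 [0.6014 0.2372] 0.0013868217800255527
  top z 0.10027498640472277
tin 0.03 [0.4242 0.3226] 0.000813703429754186
tin 0.052500000000000005 [0.4238 0.3228] 0.0010556878098813977
  top z 0.07255717956769032
```

Emit:
{"fn": "move_arm", "kwargs": {
  "increments": "-14 7 0 0 0 0 0;-26 13 0 0 0 0 0;-30 15 0 0 0 0 0;-30 14 0 0 0 0 0;-30 14 0 0 0 0 0;-26 13 0 0 0 0 0;-14 7 0 0 0 0 0;-6 2.7 0 0 0 0 0"
}}

```text
time: 22.28
position: [0.4215, 0.3242, 0.1646]
tool_rot: [-2.217, -2.226, 0.0]
ft_force: [-0.1, 0.2, 0.2]
grip_width: 1.001
grip_force: 0.0
```

Emit:
{"fn": "move_arm", "kwargs": {
  "increments": "0 0 0 0 0 0 0;0 0 0 0 0 0 0;0 0 -20 0 0 0 0;0 0 -28 0 0 0 0;0 0 -28 0 0 0 0;0 0 -24 0 0 0 0;0 0 -18 0 0 0 0;0 0 -10.6 0 0 0 0"
}}

```text
time: 22.95
position: [0.4248, 0.3201, 0.0332]
tool_rot: [2.225, 2.218, -0.006]
ft_force: [-0.2, -0.5, -0.6]
grip_width: 0.996
grip_force: 0.0
```

Emit:
{"fn": "move_arm", "kwargs": {
  "increments": "0 0 0 0 0 0 0;0 0 0 0 0 0 0;0 0 0 0 0 0 60;0 0 0 0 0 0 120;0 0 0 0 0 0 180;0 0 0 0 0 0 255;0 0 0 0 0 0 255;0 0 0 0 0 0 255",
  "grip_force": 20
}}

```text
time: 23.62
position: [0.4241, 0.3228, 0.0364]
tool_rot: [2.221, 2.221, 0.001]
ft_force: [-0.5, -0.3, 2.7]
grip_width: 0.656
grip_force: 20.0
```

Emit:
{"fn": "move_arm", "kwargs": {
  "increments": "0 0 0 0 0 0 255;0 0 0 0 0 0 255;0 0 0 0 0 0 255;0 0 5 0 0 0 255;0 0 10 0 0 0 255;0 0 15 0 0 0 255;0 0 15 0 0 0 255;0 0 5 0 0 0 255"
}}

```text
time: 24.28
position: [0.4251, 0.3236, 0.0884]
tool_rot: [2.221, 2.221, 0.005]
ft_force: [0.5, 1.3, -1.0]
grip_width: 0.652
grip_force: 20.0
```

Emit:
{"fn": "move_arm", "kwargs": {
  "increments": "8 0 4 0 0 0 255;18 0 4 0 0 0 255;26 0 2 0 0 0 255;34 1 0 0 0 0 255;34 1 0 0 0 0 255;26 0 0 0 0 0 255;15 0 0 0 0 0 255;7 0 0 0 0 0 255"
}}

```text
time: 24.95
position: [0.5949, 0.3228, 0.0945]
tool_rot: [2.224, 2.217, -0.001]
ft_force: [-0.4, -0.6, -1.0]
grip_width: 0.653
grip_force: 20.0
```

Emit:
{"fn": "move_arm", "kwargs": {
  "increments": "0 0 0 0 0 0 255;0 0 0 0 0 0 255;0 0 0 0 0 0 255;0 0 -10 0 0 0 255;0 0 -14 0 0 0 255;0 0 -12 0 0 0 255;0 0 -8 0 0 0 255;0 0 -5 0 0 0 255"
}}

```text
time: 25.62
position: [0.5905, 0.3239, 0.0443]
tool_rot: [-2.221, -2.221, 0.006]
ft_force: [-0.7, -0.6, -2.4]
grip_width: 0.653
grip_force: 20.0
```

Emit:
{"fn": "move_arm", "kwargs": {
  "increments": "0 0 -3 0 0 0 255;0 0 -1 0 0 0 255;0 0 -1 0 0 0 255;0 0 0 0 0 0 255;0 0 0 0 0 0 255;0 0 0 0 0 0 255;0 0 0 0 0 0 255;0 0 0 0 0 0 255"
}}

```text
time: 26.28
position: [0.5922, 0.3248, 0.0423]
tool_rot: [2.221, 2.221, 0.001]
ft_force: [0.6, -0.1, -2.5]
grip_width: 0.649
grip_force: 20.0
```

Emit:
{"fn": "move_arm", "kwargs": {
  "increments": "0 0 -1 0 0 0 255;0 0 0 0 0 0 255;0 0 0 0 0 0 255;0 0 0 0 0 0 200;0 0 0 0 0 0 60;0 0 0 0 0 0 0;0 0 0 0 0 0 0;0 0 0 0 0 0 0"
}}

```text
time: 26.95
position: [0.592, 0.3246, 0.0408]
tool_rot: [2.221, 2.221, -0.0]
ft_force: [0.4, -0.1, 0.1]
grip_width: 0.874
grip_force: 0.0
```

Emit:
{"fn": "move_arm", "kwargs": {
  "increments": "0 0 0 0 0 0 0;0 0 0 0 0 0 0;0 0 10 0 0 0 0;0 0 20 0 0 0 0;0 0 30 0 0 0 0;0 0 30 0 0 0 0;0 0 30 0 0 0 0;0 0 30 0 0 0 0"
}}

```text
time: 27.62
position: [0.5919, 0.3247, 0.1934]
tool_rot: [2.221, 2.221, 0.001]
ft_force: [0.6, -0.0, 0.4]
grip_width: 0.997
grip_force: 0.0
```

```bash
python3 chk.py jam,.60,.237 tin,.592,.325; python3 - <<'E'
from h import *
A=[]
for c in ("scene","side"):
    p=ctrl.get_image(c);P=cloud(p)
    for s in ctrl.silhouettes("teaspoon_mid",p)[:1]:
        q=P[s["region"]];q=q[~np.isnan(q[:,0])];q=q[abs(q[:,2])<.02];print(c,s["score"],len(q),cv2.minAreaRect((q[:,:2]*1000).astype(np.float32)));A.append(q)
E
```

```text
jam 0.03 [0.6007 0.2374] 0.0012023793836833038
jam 0.057499999999999996 [0.6013 0.237 ] 0.0010639514144140938
  top z 0.1004035905134272
tin 0.03 [0.5926 0.3243] 0.0008796120603379171
tin 0.052500000000000005 [0.5925 0.3245] 0.0009236979583485717
  top z 0.07709952137934221
scene 0.77 197 ((411.2347717285156, -192.49114990234375), (128.11312866210938, 21.614356994628906), 31.8413143157959)
side 0.51 29 ((452.1242980957031, -172.53309631347656), (27.793968200683594, 23.792476654052734), 81.25875854492188)
```

Emit:
{"fn": "move_arm", "kwargs": {
  "increments": "-8 -25 0 0 0 0 0;-10 -36 0 0 0 0 0;-11 -38 0 0 0 0 0;-11 -38 0 0 0 0 0;-11 -38 0 0 0 0 0;-11 -38 0 0 0 0 0;-11 -38 0 0 0 0 0;-11 -38 0 0 0 0 0"
}}

```text
time: 28.58
position: [0.5061, 0.0337, 0.1895]
tool_rot: [-2.22, -2.22, 0.003]
ft_force: [0.4, -0.4, 0.2]
grip_width: 1.002
grip_force: 0.0
```

Emit:
{"fn": "move_arm", "kwargs": {
  "increments": "-11 -38 0 0 0 0 0;-11 -38 0 0 0 0 0;-11 -38 0 0 0 0 0;-11 -38 0 0 0 0 0;-11 -38 0 0 0 0 0;-10 -35 0 0 0 0 0;-8 -25 0 0 0 0 0;-5 -16 0 0 0 0 0"
}}

```text
time: 29.25
position: [0.4273, -0.2336, 0.1896]
tool_rot: [-2.225, -2.215, 0.003]
ft_force: [0.2, 0.1, 0.3]
grip_width: 0.996
grip_force: 0.0
```

Emit:
{"fn": "move_arm", "kwargs": {
  "increments": "0 -25 0 0 0 0 0;0 0 0 0 0 0 0;0 0 0 0 0 0 0;0 0 0 0 0 0 0;0 0 0 0 0 0 0;0 0 0 0 0 0 0;0 0 0 0 0 0 0;0 0 0 0 0 0 0"
}}

```text
time: 29.92
position: [0.4302, -0.2547, 0.191]
tool_rot: [2.22, 2.223, 0.0]
ft_force: [-0.2, 0.2, 0.2]
grip_width: 0.997
grip_force: 0.0
```

```bash
python3 - <<'E'
from h import *
p=ctrl.get_image("wrist"); save(p,"w6"); P=cloud(p); s=ctrl.get_state(); print(s["position"],s["tool_rot"],s["joint_positions"])
for s in ctrl.silhouettes("teaspoon_mid",p)[:2]:
    q=P[s["region"]];q=q[~np.isnan(q[:,0])];print(s["score"],len(q),np.percentile(q[:,2],[2,50,98]),cv2.minAreaRect((q[:,:2]*1000).astype(np.float32)))
    q=q[:,:2]; c=q.mean(0); u=np.linalg.svd(q-c,full_matrices=False)[2][0]; t=(q-c)@u; print(c,u,np.degrees(np.arctan2(u[1],u[0])))
    e=(np.percentile(t,.5)+np.percentile(t,99.5))/2; print("mid",c+e*u, "len",np.ptp(t))
    for a in np.arange(-60,61,15):
        k=abs(t-e-a/1000)<.006; print(a,k.sum(),np.round(q[k].mean(0),4) if k.any() else '')
E
```

```text
[ 0.43018924 -0.25485493  0.19102996] [2.22030378e+00 2.22237229e+00 2.01823315e-04] [ 0.32831109  0.01854033  0.15564399  1.86453889 -0.0031034   1.25856144
  0.48581276]
0.92 1144 [0.0003501  0.00529702 0.01122211] ((413.9400329589844, -192.12847900390625), (129.92459106445312, 26.09645652770996), 32.77101135253906)
[ 0.42659508 -0.18430953] [-0.8273861  -0.56163355] -145.83115605712382
mid [ 0.41455623 -0.19248156] len 0.12998370825239508
-60 136 [ 0.463  -0.1597]
-45 224 [ 0.4517 -0.1672]
-30 167 [ 0.4401 -0.1753]
-15 63 [ 0.4271 -0.1838]
0 63 [ 0.4144 -0.1924]
15 59 [ 0.402 -0.201]
30 67 [ 0.3896 -0.2095]
45 78 [ 0.3773 -0.2178]
60 74 [ 0.3656 -0.2257]
```

View pics/w6.png

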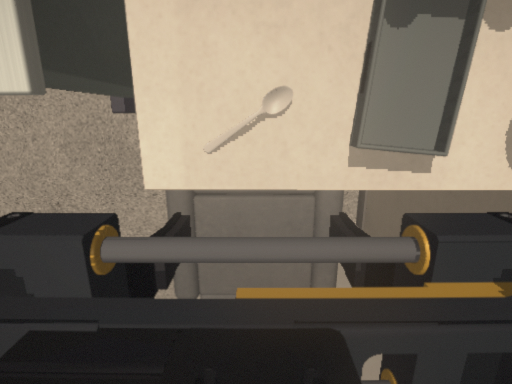

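The spoon lies at about (250,118), bowl end at the upper right, with yaw about 34° and its middle at (0.4145, -0.1924). Turn and descend.

Emit:
{"fn": "move_arm", "kwargs": {
  "increments": "-2 8 0 0 0 -7 40;-2 8 0 0 0 -7 80;-2 8 0 0 0 -7 120;-2 8 0 0 0 -7 120;-2 8 0 0 0 -7 120;-2 8 0 0 0 -7 120;-2 8 0 0 0 -7 120;-1.6 6.9 0 0 0 -7 120",
  "grip_force": 12
}}

```text
time: 30.68
position: [0.4143, -0.1918, 0.1911]
tool_rot: [3.007, 0.91, 0.0]
ft_force: [0.2, -0.0, -0.6]
grip_width: 0.549
grip_force: 0.0
```

Emit:
{"fn": "move_arm", "kwargs": {
  "increments": "0 0 0 0 0 0 120;0 0 -20 0 0 0 120;0 0 -36 0 0 0 120;0 0 -36 0 0 0 120;0 0 -34 0 0 0 120;0 0 -20 0 0 0 120;0 0 -10 0 0 0 120;0 0 0 0 0 0 120"
}}

```text
time: 31.35
position: [0.4128, -0.1921, 0.033]
tool_rot: [-3.001, -0.921, 0.006]
ft_force: [0.1, -0.4, -0.3]
grip_width: 0.529
grip_force: 0.0
```

```bash
python3 - <<'E'
from h import *
p=ctrl.get_image("scene"); s=ctrl.get_state(); print(s["position"],R.from_rotvec(s["tool_rot"]).as_matrix()[:,1],s["ft_force"],s["joint_positions"],s["grip_width"])
cv2.imwrite("pics/s7.png",cv2.resize(p["frame"][210:320,250:400,::-1],(750,550)))
E
```

```text
[ 0.414163   -0.19260056  0.03469927] [ 0.56048405 -0.82816475 -0.00088096] [ 0.44359519 -0.59375106  0.96924953] [ 0.29231105  0.10213084  0.08817891  2.1216616  -0.0108951   0.91950004
 -0.58917639] 0.529731627084486
```

View pics/s7.png

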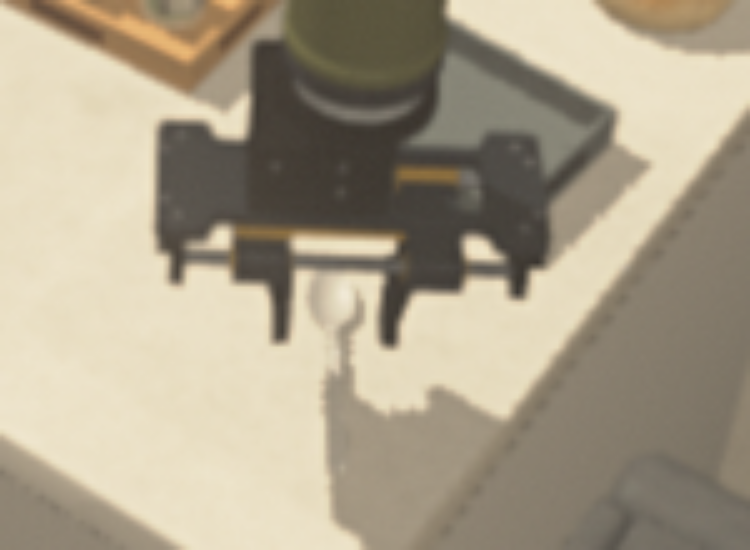

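The fingers, at (280,330) and (390,335), straddle the spoon line. I'll descend the remaining 32 mm.

Emit:
{"fn": "move_arm", "kwargs": {
  "increments": "0 0 -10 0 0 0 120;0 0 -10 0 0 0 120;0 0 -6 0 0 0 120;0 0 -3 0 0 0 120;0 0 -2 0 0 0 120;0 0 -1 0 0 0 120;0 0 0 0 0 0 120;0 0 0 0 0 0 120"
}}

```text
time: 32.07
position: [0.4146, -0.1925, 0.0032]
tool_rot: [3.004, 0.919, 0.0]
ft_force: [0.2, -0.2, 0.1]
grip_width: 0.528
grip_force: 0.0
```

Emit:
{"fn": "move_arm", "kwargs": {
  "increments": "0 0 0 0 0 0 150;0 0 0 0 0 0 180;0 0 0 0 0 0 210;0 0 0 0 0 0 255;0 0 0 0 0 0 255;0 0 0 0 0 0 255;0 0 0 0 0 0 255;0 0 0 0 0 0 255"
}}

```text
time: 32.73
position: [0.4145, -0.1924, 0.0031]
tool_rot: [3.004, 0.918, 0.0]
ft_force: [0.2, 0.5, -0.0]
grip_width: 0.223
grip_force: 12.0
```

Emit:
{"fn": "move_arm", "kwargs": {
  "increments": "0 0 0 0 0 0 255;0 0 3 0 0 0 255;0 0 5 0 0 0 255;0 0 10 0 0 0 255;0 0 15 0 0 0 255;0 0 20 0 0 0 255;0 0 20 0 0 0 255;0 0 10 0 0 0 255"
}}

```text
time: 33.4
position: [0.4159, -0.1931, 0.0891]
tool_rot: [3.002, 0.918, 0.005]
ft_force: [0.3, -0.5, -0.0]
grip_width: 0.22
grip_force: 12.0
```

```bash
python3 - <<'E'
from h import *
p=ctrl.get_image("scene"); s=ctrl.get_state(); print(s["position"],s["grip_width"],s["grip_force"])
cv2.imwrite("pics/s8.png",cv2.resize(p["frame"][190:320,250:410,::-1],(800,600)))
E
```

```text
[ 0.41676656 -0.19336243  0.09009245] 0.2193156800742682 11.968615051737288
```

View pics/s8.png

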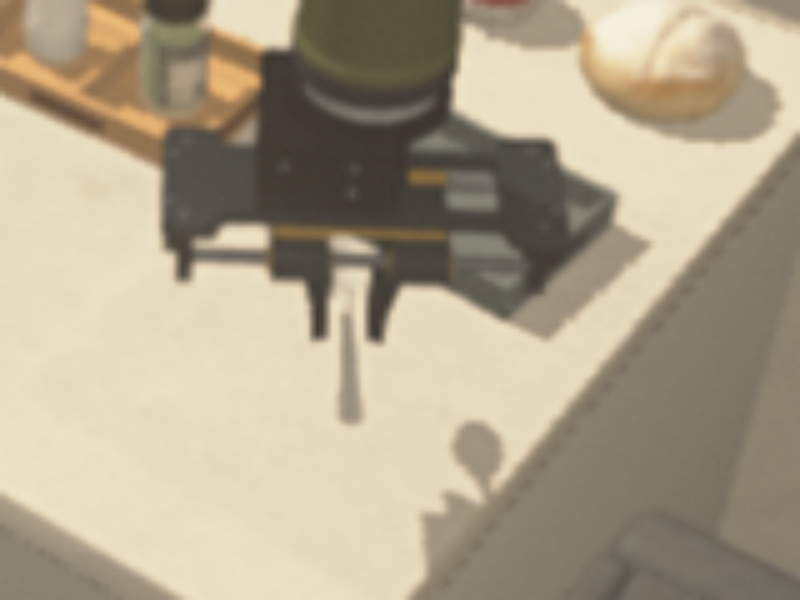

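The spoon is held level, with its handle at (348,400). Swing it over the grey tray.

Emit:
{"fn": "move_arm", "kwargs": {
  "increments": "6 2 0 0 0 3 255;10 3 0 0 0 3 255;13 3.7 0 0 0 3.2 255;13 3.7 0 0 0 3.2 255;13 3.7 0 0 0 3.2 255;13 3.7 0 0 0 3.2 255;13 3.7 0 0 0 3.2 255;13 3.7 0 0 0 3.2 255"
}}

```text
time: 34.12
position: [0.5086, -0.1649, 0.0853]
tool_rot: [-2.729, -1.555, 0.001]
ft_force: [-0.3, -0.7, 1.0]
grip_width: 0.222
grip_force: 12.0
```

Emit:
{"fn": "move_arm", "kwargs": {
  "increments": "13 3.7 0 0 0 3.2 255;13 3.7 0 0 0 3.2 255;13 3.7 0 0 0 3.2 255;13 3.7 0 0 0 3.2 255;13 3.7 0 0 0 3.2 255;13 3.7 0 0 0 3.2 255;12 3 0 0 0 3.2 255;6 2 0 0 0 3 255"
}}

```text
time: 34.78
position: [0.6054, -0.1372, 0.0852]
tool_rot: [-2.319, -2.118, -0.0]
ft_force: [0.3, 0.5, -0.2]
grip_width: 0.22
grip_force: 12.0
```

Emit:
{"fn": "move_arm", "kwargs": {
  "increments": "0 0 0 0 0 0 255;0 0 0 0 0 0 255;0 0 -8 0 0 0 255;0 0 -12 0 0 0 255;0 0 -10 0 0 0 255;0 0 -8 0 0 0 255;0 0 0 0 0 0 255;0 0 0 0 0 0 255"
}}

```text
time: 35.45
position: [0.6035, -0.1379, 0.0468]
tool_rot: [-2.323, -2.113, 0.002]
ft_force: [0.5, 0.3, -0.8]
grip_width: 0.224
grip_force: 12.0
```

```bash
python3 - <<'E'
from h import *
p=ctrl.get_image("scene"); s=ctrl.get_state(); print(s["position"],R.from_rotvec(s["tool_rot"]).as_matrix()[:,1],s["grip_width"],s["grip_force"])
q=ctrl.get_image("side")
cv2.imwrite("pics/s9.png",np.hstack([cv2.resize(p["frame"][170:290,270:390,::-1],(400,400)),cv2.resize(q["frame"][100:220,190:310,::-1],(400,400))]))
E
```

```text
[ 0.60424518 -0.1380498   0.04768928] [ 9.95548226e-01 -9.42526007e-02 -4.21450443e-04] 0.22303243803781875 11.96899479822605
```

View pics/s9.png

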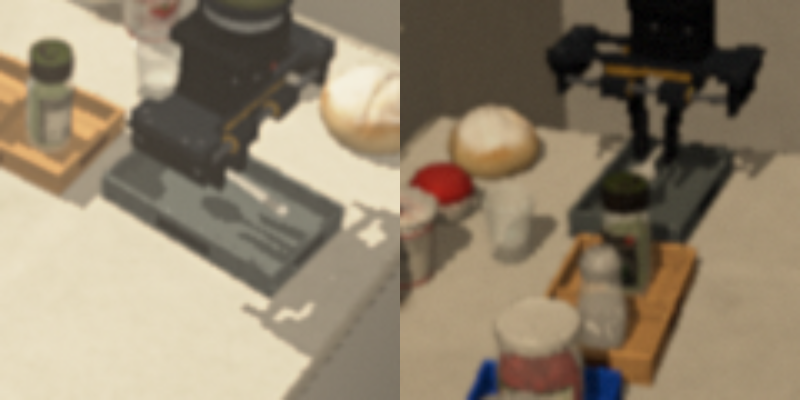

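The spoon is over the grey tray, parallel to its long side. I'll lower it and open partly.

Emit:
{"fn": "move_arm", "kwargs": {
  "increments": "0 0 -10 0 0 0 255;0 0 -12 0 0 0 255;0 0 -8 0 0 0 255;0 0 -5 0 0 0 255;0 0 -3 0 0 0 255;0 0 -1 0 0 0 255;0 0 0 0 0 0 255;0 0 0 0 0 0 255"
}}

```text
time: 36.22
position: [0.6047, -0.1381, 0.0092]
tool_rot: [2.323, 2.114, 0.001]
ft_force: [-0.2, 0.1, 0.6]
grip_width: 0.219
grip_force: 12.0
```

Emit:
{"fn": "move_arm", "kwargs": {
  "increments": "0 0 0 0 0 0 255;0 0 0 0 0 0 180;0 0 0 0 0 0 150;0 0 0 0 0 0 150;0 0 0 0 0 0 140;0 0 0 0 0 0 140;0 0 0 0 0 0 140;0 0 0 0 0 0 140"
}}

```text
time: 36.88
position: [0.6044, -0.138, 0.009]
tool_rot: [2.324, 2.114, 0.0]
ft_force: [-0.4, 0.2, -0.2]
grip_width: 0.448
grip_force: 0.0
```

Emit:
{"fn": "move_arm", "kwargs": {
  "increments": "0 0 5 0 0 0 140;0 0 15 0 0 0 140;0 0 30 0 0 0 140;0 0 35 0 0 0 140;0 0 35 0 0 0 140;0 0 35 0 0 0 140;0 0 20 0 0 0 140;0 0 5 0 0 0 140"
}}

```text
time: 37.55
position: [0.607, -0.1385, 0.1948]
tool_rot: [2.318, 2.109, 0.008]
ft_force: [0.8, 0.3, 0.1]
grip_width: 0.452
grip_force: 0.0
```

```bash
python3 - <<'E'
from h import *
for c in ("scene","wrist"):
    p=ctrl.get_image(c);P=cloud(p)
    if c=="scene": cv2.imwrite("pics/s10.png",cv2.resize(p["frame"][120:320,130:400,::-1],(800,592)))
    for s in ctrl.silhouettes("teaspoon_mid",p)[:1]:
        q=P[s["region"]];q=q[~np.isnan(q[:,0])];print(c,s["score"],len(q),np.percentile(q[:,2],[2,50,98]),cv2.minAreaRect((q[:,:2]*1000).astype(np.float32)))
E
python3 chk.py salt,.587,.12 spice,.589,.032 jam,.60,.237 tin,.592,.325; python3 m.py | grep -E "tumbler|can"
```

```text
wrist 0.87 1119 [0.00455489 0.00997144 0.01584708] ((603.7398071289062, -139.51437377929688), (131.291259765625, 27.19479751586914), 82.5258560180664)
salt 0.03 [0.5872 0.1194] 0.001450175182572469
salt 0.051000000000000004 [0.5909 0.1177] 0.0018624437513622416
  top z 0.09377430514312787
spice 0.03 [0.5887 0.0324] 0.001218917007089277
spice 0.069 [0.5892 0.0321] 0.001343121725528973
  top z 0.11091245627750049
jam 0.03 [0.6005 0.2374] 0.0012181562535842246
jam 0.057499999999999996 [0.6015 0.2371] 0.0013285533470128938
  top z 0.10013881638136278
tin 0.03 [0.5926 0.3246] 0.0008076760084417718
tin 0.052500000000000005 [0.5927 0.3246] 0.0008240700102824378
  top z 0.07700589873544454
tumbler 219 [ 0.707  -0.0067] 0.003 top 22 [ 0.7048 -0.0038  0.0595] topmid [ 0.7044 -0.0084  0.0601]
tumbler 218 [ 0.7095 -0.0087] 0.0023 top 54 [ 0.7133 -0.0129  0.0597] topmid [ 0.7081 -0.0062  0.0606]
tumbler 437 [ 0.7084 -0.0087] 0.0029 top 76 [ 0.7121 -0.0084  0.0597] topmid [ 0.7059 -0.0064  0.0606]
can 1098 [0.4806 0.4329] 0.0005 top 373 [0.4802 0.4338 0.1124] topmid [0.4806 0.4339 0.1133]
can 1107 [0.4806 0.4329] 0.0005 top 373 [0.4802 0.4338 0.1124] topmid [0.4806 0.4339 0.1133]
```

View pics/s10.png

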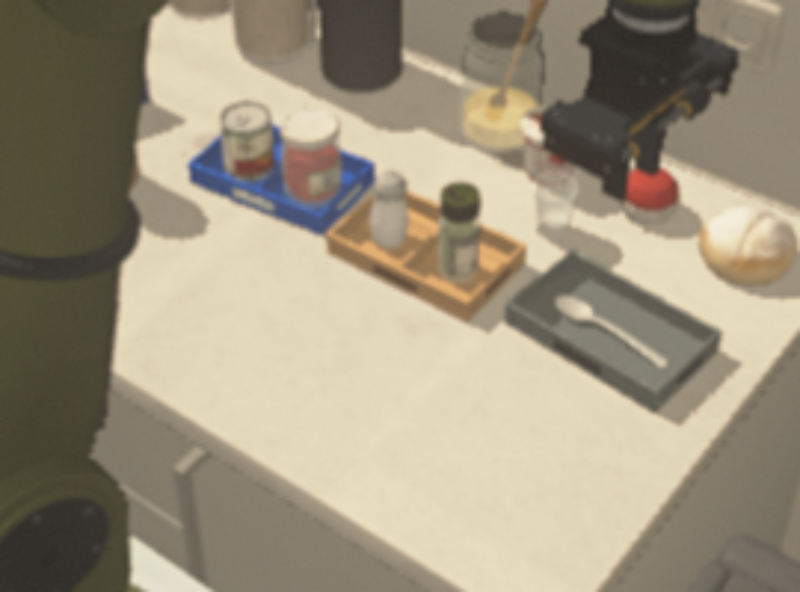

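All five things are in their trays: tin (247,140), jam (312,155), salt (390,210), spice (460,230), spoon (610,330). The tumbler and the can have not moved. Handing in.

```bash
python3 -c "
from bench import ctrl
print(ctrl.close_job())"
```

```text
the job is handed in; nothing more can be done
None
```

I handed the job in at about 38 s of the 122 s allowed, with no verdict returned: in the last camera check the jars, shaker and tin stood upright one to a compartment, the teaspoon lay flat in the grey tray, and the tumbler and can had not moved.

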